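# Check a stone slab with a hand probe after a reference touch

## Robot

A 7-joint arm with a two-finger parallel gripper is mounted at the origin on a cart in front of the work surface, level with it; the furniture and walls round the work are solid. World frame = base frame: x ahead of the robot, y to its left, z up, the work surface at z = 0. Lengths are in m, angles in rad, forces in N, time in s.
With the tool pointing down it reaches from about 0.4 to 0.85 m from the base axis. Payload 10.4 kg.
Tool frame: the origin (TCP) lies at the very end of the fingers, on their centre line; the grasp point (between the pads) lies 19 mm behind it (env.pinch_z is the distance from the TCP to the grasp point, in m); z points along the fingers, y is the direction in which the jaws open and shut (so a half turn about z gives the same grasp; the last joint's range is limited). The gripper opens to 85 mm and grips with 20 to 120 N. Pads are 22 mm wide; open, the fingers measure 114 mm over their backs; the gripper's body (76 mm by 85 mm) begins 54 mm behind the grasp point. The pads swing forward as they close: fully open they stand 13 mm farther back than shut.
Start: joints at [-1.346, 0.332, -0.065, 1.46, 0.022, 1.35, -0.088], TCP at [0.153, 0.606, 0.231] pointing down, gripper open.
Joint ranges: [-2.6, 2.6], [-0.5, 2.12], [-1.47, 1.34], [0.16, 2.42], [-1.27, 4.41], [0.06, 2.06], [-2.6, 2.6]. Speed limits (rad/s): [2.22, 2.22, 2.79, 2.79, 3.14, 3.14, 3.14].

## Interface

Orientations are given as a 3x3 rotation matrix whose columns are the frame's x, y, z axes.
In Python, from cell import env gives the robot as it stands.
- The arm moves only by the shell command python3 -m pendant 'ROWS' [OPENING] [FORCE]. ROWS is JSON, a list of rows, each an object of numbers: "x", "y", "z": the shift along the tool's x, y, z in cm; "turn": the turn about the tool's z in degrees. In form: [{"x": .., "y": .., "z": .., "turn": ..}, ...]. A call has exactly 5 rows; each row shifts and turns the commanded pose from where the row before left it, along the tool's axes as they then stand; what a row does not reach is not made up. A row lasts 1/12 s, in which the tool goes at most 41.7 mm and 7.16 degrees, less where a joint would pass 70% of its speed; a pose out of reach is approached as far as the arm can. A call is refused whole if a number of a shift passes 4.17 or a number of a turn 7.16, either way. A call with a gripper value outside its range is refused whole. OPENING is the gripper's target within -1 to 1 (shut at 1, half-way at 0, fully open at -1), set as the call begins (- or left out, the last holds). The fingers move at their own pace and stop on an object; FORCE is the grip in N (left out, the last holds). Time passes only in rows, so rows that do not move let the fingers close, or fill a call up. It gives the time, the measured TCP pose, the force and the opening at its end, in the units of the state.
- env.get_state(): the state, without advancing time (a new reading comes with each control period).
- env.snapshot(name): name is "side" or "top" or "wrist"; returns a dict with "pixels" (384x512x3 uint8, red, green, blue), "depth" (384x512 float32, m along the optical axis (not along the pixel's ray), 0 where there is no reading), "K" (3x3 intrinsics, pixels), "distortion" ([k1, k2, p1, p2, k3] as OpenCV has them; the pictures are not rectified), "R" (3x3) and "t" (3): a world point X has camera coordinates R X + t; the wrist camera has in their place "mount" (4x4, takes a point from camera to tool coordinates, whose origin is the TCP and whose axes are the flange's). Camera axes: x right, y down, z forward; pixel columns grow to the right and rows downward; lengths in m; the calibration is good to about 2 mm. A picture is of the moment at which its call begins: read the wrist's pose just before it.
- env.sign_off(): hands the job in, once; it reports no verdict.
The state is a dict: "time": time; "q": joint angles; "joint_vel": joint speeds; "joint_torque": joint torques, N m; "tcp_pos": TCP position; "ee_rot": TCP orientation; "contact_force": force on the tool from outside, world axes, zero at the start; "ft_torque": the same for the moment, N m; "opening": finger opening in m.
Only numpy, scipy, OpenCV 4.12 (cv2) and the standard library are available. Lean on these libraries where they do the work, as an engineer would, in place of code of your own. Each camera call takes 0.05 s, during which the arm holds its last target.

## Task

Take the spring-tip hand probe out of its stand and first touch it upright on the middle of the level steel anvil, pausing there with its spring tip pushed about half-way in, as the reference reading. Then hold it on the tilted stone slab with the tip inside the drawn ring (not on the cross), the probe square to the stone's face and the tip again about half-way in, and finish while holding it there. Be gentle: never push the tip to its end stop, and leave the loose things on the table where they lie.

Things in the scene. Friction and masses are not known exactly. Their poses are not given: they have to be found in the camera images.
- probe: Hand probe, loose, about 0.15 kg, hanging upright in the hole of the stand by its flange. Origin: on the axis at the flange's underside; z runs along the axis towards the grip end. From there up: steel flange 36 mm across and 5 mm thick, then a plain grey round grip 24 mm across from z = 5 to 65 mm (take it there, from above, about 35 mm above the origin). Down: barrel 20 mm across to z = -55 mm, tapering to 14 mm at -68 mm, then the thin spring tip to -84 mm.
- plunger (a joint): Spring tip of the probe: a round-ended steel pin 8 mm across that slides into the probe. 0 = fully out, 0.012 m = end stop, 0.006 = half-way. Spring: 1 N to start it, plus 0.4 N per mm (about 3.4 N half-way, 5.8 N at the end stop).
- probe_tip (a point): Outer end of the spring tip (moves with it), on the probe's axis, 84 mm below the probe's origin when fully out; z along the probe's axis towards the grip.
- probe_stand: Fixed steel stand: foot 90 x 110 mm, two pillars, top plate 70 x 110 x 12 mm with its top at 110 mm and a 24 mm hole in the middle, where the probe hangs; two pillar caps 16 mm across rise 4 mm above the plate, 42 mm either side of the hole along y. Origin: under the middle of the foot. Lift the probe by over 90 mm to clear it.
- anvil: Fixed turned steel anvil, 40 mm high, foot 72 mm across. Origin: under the middle of its foot; z up.
- anvil_top (a point): Middle of the flat, level top of the fixed turned steel anvil, 40 mm above the table; the top is 48 mm across, with a fine ring line 22 mm across round the middle; foot 72 mm across. z up.
- ring_spot (a point): Middle of the drawn ring (23 mm across) on the face of the stone slab; z is the outward normal of the face. The pale slab, 100 x 130 x 18 mm, is held in a dark steel tilting rest (footprint 110 x 190 mm with its knob); its face leans back by 0.2 to 0.4 rad from level, looking up and to the rest's -x side (towards the robot's side). The y axis runs level along the slab; the cross lies 64 mm from the ring towards -y.
- cross_spot (a point): Middle of the drawn cross on the same face: not the place to probe. z outward normal.
- rest: Fixed steel rest that carries the slab on a stiff level hinge 45 mm above the table, which the light push of a probe does not move. Origin: under the middle of its foot; the hinge is along its y axis.
- felt_wheel: Bystander, loose: round cream felt wheel, 60 mm across, 25 mm high, lying flat. Origin: middle of its underside.
- sample_tile: Bystander, loose: small square reddish granite tile, 56 x 56 x 10 mm, lying flat. Origin: middle of its underside.
- whetstone: Bystander, loose: grey whetstone bar, 48 x 150 x 24 mm, lying flat, long axis y. Origin: middle of its underside.
- marker_pen: Bystander, loose: black capped marker pen, 17 x 128 x 19 mm, lying along its y axis. Origin: middle of its underside.
Mind the look-alikes: they are no part of the job. What is shaped like the probe but purple is not meant. Of the things that look like the anvil, the smaller one is meant.

How it is judged:
On the way:
1. The probe stands upright on the middle of the anvil (tip within 12 mm, tilt under 0.15 rad) with its tip 3 to 9 mm in, for 0.3 s (value of joint plunger between 0.003 and 0.009 m and distance between probe_tip and anvil_top below 0.012 m and angle between probe's own z axis and vertical below 0.15 rad and contact force between probe and anvil above 0.5 N), for 0.3 s.
At the end, for the whole second after the job is handed in: The program finishes while the gripper holds the probe still on the slab: tip within 10 mm of the ring's middle, probe axis within 0.15 rad of the face's normal, tip pushed in 3 to 9 mm, contact force 0.5 to 12 N; no bystander moved 30 mm (value of joint plunger between 0.003 and 0.009 m and distance between probe_tip and ring_spot below 0.01 m and angle between the z axis of probe and the z axis of ring_spot, either way round below 0.15 rad and z of probe in the frame of ring_spot above 0.06 m and contact force between probe and rest between 0.5 and 12 N and contact force between the fingers and probe above 1 N and contact force between probe and probe_stand below 0.1 N and linear speed of probe below 0.02 m/s and distance of each of felt_wheel, sample_tile, whetstone, marker_pen from where it was at the start of the episode below 0.03 m); the arm keeps its last pose, push and grip.
It fails at once if The spring tip was pushed to its end stop (value of joint plunger above 0.0115 m).
It fails at once if A loose bystander was moved by 30 mm or more (distance of any of felt_wheel, sample_tile, whetstone, marker_pen from where it was at the start of the episode above 0.03 m).
It also fails if it takes over 48 s, if anything falls off the work surface, if the arm or the gripper's body presses on something with over 40 N, if the wrist force passes 120 N, or if a joint passes its speed limit or range.

## Working session

There is one attempt and no reset: what is moved stays moved. The work goes in short steps, Python scripts to look and compute and a shell command to move; the robot and the scene stay as the last step left them, time stands still between calls to the robot, and variables do not carry over. Pictures are saved under pics/ and viewed, and the job is handed in when it is done.

```bash
ls; mkdir -p pics; python3 - <<'E'
from cell import env
import cv2,numpy as np
s=env.get_state();print(s['time'],s['tcp_pos'],s['ee_rot'],s['opening'],env.pinch_z)
for n in ["side","top","wrist"]:
    d=env.snapshot(n);cv2.imwrite(f"pics/{n}0.png",d['pixels'][:,:,::-1]);np.savez(f"{n}0.npz",**d)
    print(n,d['K'],d['distortion'],d.get('R'),d.get('t'),d.get('mount'))
E
```

```text
pics
0.0 [0.15320589 0.60553618 0.23047579] [[-9.69454695e-01  2.45270266e-01 -3.00606637e-04]
 [ 2.45270443e-01  9.69453638e-01 -1.43313139e-03]
 [-6.00803197e-05 -1.46308588e-03 -9.99998928e-01]] 0.08529867216307337 0.0187
side [[408.18929902   0.         249.56061091]
 [  0.         408.18929902 190.73232094]
 [  0.           0.           1.        ]] [-0.06197532  0.          0.          0.          0.        ] [[-0.91757157 -0.39756696 -0.00171228]
 [-0.26753178  0.62062903 -0.73705247]
 [ 0.29409041 -0.6758403  -0.67583335]] [0.55967158 0.20617286 0.84297838] None
top [[444.94419194   0.         247.94791844]
 [  0.         444.94419194 186.90278625]
 [  0.           0.           1.        ]] [-0.02879603  0.          0.          0.          0.        ] [[-0.00555447 -0.9998016   0.01912864]
 [-0.99186788  0.00307609 -0.12723461]
 [ 0.12715053 -0.01967981 -0.99168818]] [-0.005249    0.58496985  1.05972628] None
wrist [[317.95831813   0.         258.79282684]
 [  0.         317.95831813 194.12269131]
 [  0.           0.           1.        ]] [0.02568553 0.         0.         0.         0.        ] None None [[ 1.53848266e-04 -9.59477616e-01 -2.81784814e-01  7.09653904e-02]
 [ 9.99999985e-01  1.71176958e-04 -3.68799001e-05  2.05150369e-04]
 [ 8.36205061e-05 -2.81784804e-01  9.59477627e-01 -1.41401940e-01]
 [ 0.00000000e+00  0.00000000e+00  0.00000000e+00  1.00000000e+00]]
```

View pics/side0.png

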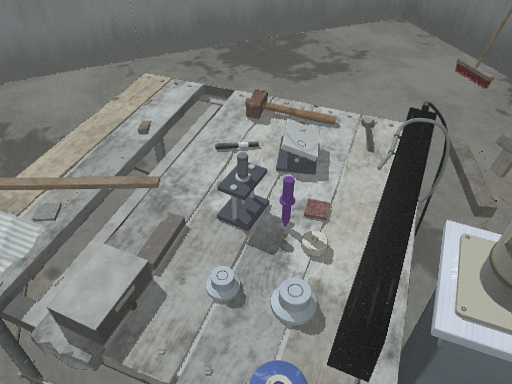

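View pics/top0.png

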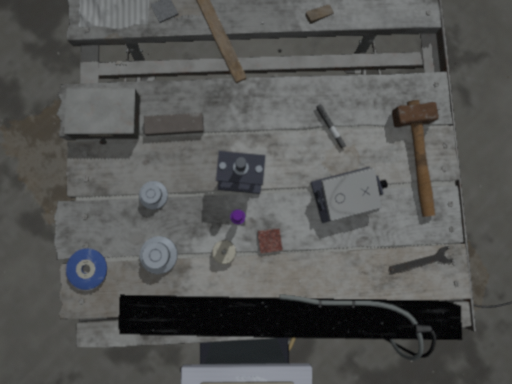

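The top view shows the stand with the grey probe at (241,167), the purple look-alike at (238,216), the smaller anvil at (152,195), the larger one at (157,254), and the slab with ring (340,198) and cross (366,191). Next, enlarged crops.

```bash
python3 - <<'E'
import cv2,numpy as np
t=cv2.imread('pics/top0.png');s=cv2.imread('pics/side0.png')
c=lambda im,u,v,w,h,k:cv2.resize(im[v:v+h,u:u+w],None,fx=k,fy=k,interpolation=cv2.INTER_CUBIC)
a=c(t,125,140,130,140,4);cv2.imwrite('pics/c1.png',a)
cv2.imwrite('pics/c2.png',c(t,300,155,100,75,7))
cv2.imwrite('pics/c3.png',c(s,195,110,150,220,2.7))
E
```

```text
(no output)
```

View pics/c1.png

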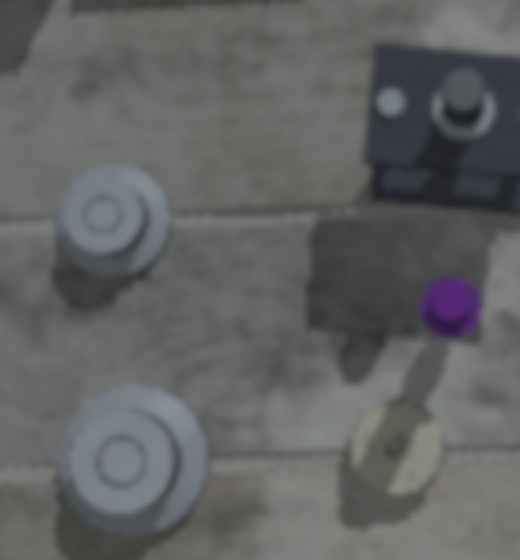

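View pics/c2.png

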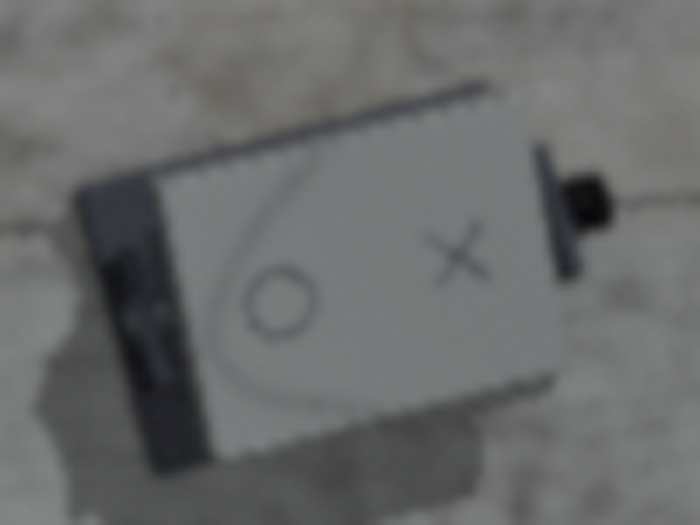

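View pics/c3.png

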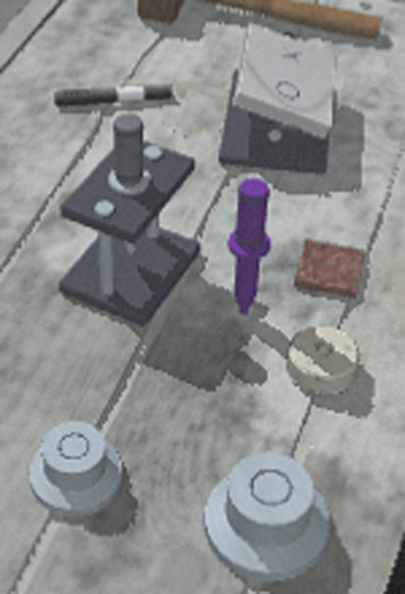

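The crops show two anvils: the small one's ring is at crop (103,215), the larger one's at (122,460). The smaller foot is the one meant. The probe in the stand is grey and the purple one stands free. I'll measure these now.

```bash
cat > h.py <<'E'
import numpy as np,cv2
def load(n): return dict(np.load(n+'.npz',allow_pickle=True))
def ray(d,u,v):
    p=cv2.undistortPoints(np.array([[[u,v]]],float),d['K'],d['distortion'])[0,0]
    return np.array([p[0],p[1],1.])
def atz(d,u,v,z):
    R,t=d['R'],d['t'];c=-R.T@t;r=R.T@ray(d,u,v);return c+r*(z-c[2])/r[2]
def cloud(d):
    h,w=d['depth'].shape;uu,vv=np.meshgrid(np.arange(w),np.arange(h))
    p=cv2.undistortPoints(np.stack([uu,vv],-1).reshape(-1,1,2).astype(float),d['K'],d['distortion']).reshape(h,w,2)
    c=np.dstack([p,np.ones((h,w))])*d['depth'][...,None]
    return (c-d['t'])@d['R']
def proj(d,X):
    return cv2.projectPoints(np.atleast_2d(X).astype(float),cv2.Rodrigues(d['R'])[0],d['t'],d['K'],d['distortion'])[0].reshape(-1,2)
def cr(x,y,k,u0,v0): return (x+.5)/k-.5+u0,(y+.5)/k-.5+v0
E
python3 - <<'E'
from h import *
np.set_printoptions(precision=4,suppress=True)
T=load('top0');S=load('side0');C=cloud(T);D=cloud(S)
def both(name,a,b,z):
    pa=atz(T,*a,z);pb=atz(S,*b,z)
    print(name,np.round(a,1),np.round(b,1),'top',pa,'side',pb,'depth',C[round(a[1]),round(a[0])],D[round(b[1]),round(b[0])])
c1=lambda x,y:cr(x,y,4,125,140);c3=lambda x,y:cr(x,y,2.7,195,110);c2=lambda x,y:cr(x,y,7,300,155)
both('anvil',c1(103,215),c3(73,446),.04)
both('big',c1(122,460),c3(271,488),.05)
both('probe top',c1(463,88),c3(129,121),.175)
both('cap',c1(390,102),c3(104,208),.114)
both('flange',c1(463,106),c3(129,181),.115)
both('purple',c1(453,300),c3(255,186),.165)
both('ring',c2(281,303),c3(288,91),.06)
both('cross',c2(459,256),c3(292,55),.06)
# plane of slab
m=np.zeros(T['depth'].shape,np.uint8);cv2.fillPoly(m,[np.array([c2(185,200),c2(480,110),c2(530,370),c2(230,440)],int)],1)
P=C[m>0];
m=np.zeros(T['depth'].shape,np.uint8);cv2.fillPoly(m,[np.array([c3(258,40),c3(325,55),c3(322,112),c3(250,90)],int)],1)
Q=D[m>0]
for X in(P,Q):
    c=X.mean(0);n=np.linalg.svd(X-c)[2][2];n*=np.sign(n[2]);print(len(X),c,n,np.std((X-c)@n),np.arccos(n[2]))
    for d,uv in((T,c2(281,303)),(T,c2(459,256)),(S,c3(288,91)),(S,c3(292,55))):
        o=-d['R'].T@d['t'];r=d['R'].T@ray(d,*uv);print(o+r*((c-o)@n)/(r@n))
# table heights
print(C[150,150,2],D[310,180])
# anvil region top z
for (u,v) in ((150,193),(155,254)): print(np.median(C[v-2:v+3,u-2:u+3,2]))
E
```

```text
anvil [150.4 193.4] [221.7 274.9] top [0.5694 0.2313 0.04  ] side [0.5694 0.2353 0.04  ] depth [0.5701 0.2319 0.0415] [0.5693 0.2344 0.0384]
big [155.1 254.6] [295.1 290.4] top [0.4211 0.2149 0.05  ] side [0.4195 0.2183 0.05  ] depth [0.4202 0.2154 0.0484] [0.4197 0.2184 0.0514]
probe top [240.4 161.6] [242.5 154.5] top [0.6226 0.0111 0.175 ] side [0.6203 0.0146 0.175 ] depth [0.6214 0.0119 0.1771] [0.6217 0.0141 0.1756]
cap [222.1 165.1] [233.2 186.7] top [0.6259 0.053  0.114 ] side [0.6244 0.0579 0.114 ] depth [0.6263 0.0533 0.1135] [0.6252 0.0575 0.1125]
flange [240.4 166.1] [242.5 176.7] top [0.6233 0.0109 0.115 ] side [0.619  0.0195 0.115 ] depth [0.613  0.0119 0.1752] [0.6179 0.0243 0.1183]
purple [237.9 214.6] [289.1 178.6] top [0.5083 0.0168 0.165 ] side [0.5024 0.0394 0.165 ] depth [0.5085 0.0166 0.1501] [0.5074 0.0231 0.1492]
ring [339.7 197.9] [301.4 143.4] top [ 0.5546 -0.2293  0.06  ] side [ 0.5548 -0.2319  0.06  ] depth [ 0.5535 -0.2283  0.0673] [ 0.5536 -0.223   0.0676]
cross [365.1 191.1] [302.8 130.1] top [ 0.5708 -0.292   0.06  ] side [ 0.5711 -0.2957  0.06  ] depth [ 0.57   -0.2888  0.0699] [ 0.5672 -0.2824  0.0695]
1662 [ 0.5619 -0.253   0.0724] [-0.8863 -0.4564  0.0789] 0.025022580158969552 1.491823965745636
[ 0.5463 -0.2107  0.1414]
[ 0.591  -0.3414 -0.1121]
[ 0.5616 -0.2578  0.0408]
[ 0.5553 -0.2349  0.102 ]
574 [ 0.5599 -0.2455  0.0712] [-0.2297 -0.5596  0.7963] 0.015596547187622734 0.6496571997283456
[ 0.5522 -0.2237  0.0842]
[ 0.5734 -0.2983  0.038 ]
[ 0.5099 -0.0597  0.1873]
[ 0.658 -0.629 -0.17 ]
0.0013312280891609673 [ 0.6228  0.3201 -0.0002]
0.040594852914866454
0.051386891699645026
```

```bash
python3 - <<'E'
from h import *
np.set_printoptions(precision=4,suppress=True)
T=load('top0');S=load('side0');C=cloud(T);D=cloud(S)
c3=lambda x,y:cr(x,y,2.7,195,110);c2=lambda x,y:cr(x,y,7,300,155)
def reg(d,C,pts):
    m=np.zeros(d['depth'].shape,np.uint8);cv2.fillPoly(m,[np.array(pts).round().astype(np.int32)],1);return C[(m>0)&(d['depth']>0)]
P=reg(T,C,[c2(185,200),c2(480,110),c2(530,370),c2(230,440)])
Q=reg(S,D,[c3(258,40),c3(325,55),c3(322,112),c3(250,90)])
for X,d,a,b in((P,T,c2(281,303),c2(459,256)),(Q,S,c3(288,91),c3(292,55))):
    for _ in range(6):
        A=np.c_[X[:,:2],np.ones(len(X))];w=np.linalg.lstsq(A,X[:,2],rcond=None)[0];r=X[:,2]-A@w;X=X[abs(r)<max(.004,1.5*r.std())]
    n=np.array([-w[0],-w[1],1]);n/=np.linalg.norm(n);c=X.mean(0)
    print(len(X),r.std(),n,'tilt',np.arccos(n[2]),'az',np.arctan2(n[1],n[0]))
    q=[]
    for uv in(a,b):
        o=-d['R'].T@d['t'];rr=d['R'].T@ray(d,*uv);q.append(o+rr*((c-o)@n)/(rr@n))
    print(q,np.linalg.norm(q[0]-q[1]))
    y=q[0]-q[1];x=np.cross(y,[0,0,1.]);x/=np.linalg.norm(x);print('xaxis dir az of -x',np.arctan2(-x[1],-x[0]))
E
```

```text
1581 0.001722231429840036 [-0.3042 -0.0792  0.9493] tilt 0.31977939806967104 az -2.8867795720200866
[array([ 0.5538, -0.2274,  0.0681]), array([ 0.5698, -0.2897,  0.068 ])] 0.06428539544038693
xaxis dir az of -x -2.889583194590329
576 0.0012097662401006778 [-0.3036 -0.078   0.9496] tilt 0.31878103528331997 az -2.8902307757073777
[array([ 0.5523, -0.2221,  0.0673]), array([ 0.5684, -0.2853,  0.0672])] 0.06520388832797674
xaxis dir az of -x -2.8918681117155223
```

Top and side views agree to about 4 mm: anvil top (0.569, 0.233, 0.040), probe (0.6215, 0.013), ring (0.553, -0.225, 0.0675). The ring-to-cross distance comes out at 64–65 mm and the slab tilt at 0.32 rad, both as expected.

The moves cannot tilt the tool. I'll grip the probe upright for the anvil. Afterwards I'll pivot it about the jaw axis in a light grip by pushing its barrel against the edge of the fixed stand.

First I'll turn so the tool axes line up with the world.

```bash
python3 -m pendant '[{"turn":-7.1},{"turn":-7.1},{"x":-2.5,"y":-3.1},{"x":-2.5,"y":-3.1},{"x":-2.5,"y":-3.1}]' -1 25
```

```text
invalid input
```

```bash
python3 -m pendant '[{"x":0,"y":0,"z":0,"turn":-7.1},{"x":0,"y":0,"z":0,"turn":-7.1},{"x":-2.5,"y":-3.1,"z":0,"turn":0},{"x":-2.5,"y":-3.1,"z":0,"turn":0},{"x":-2.5,"y":-3.1,"z":0,"turn":0}]' -1 25
```

```text
time: 0.57
tcp_pos: [0.2287, 0.5117, 0.2307]
ee_rot: [[-1.0, -0.001, -0.0], [-0.001, 1.0, -0.001], [0.0, -0.001, -1.0]]
contact_force: [0.9, 0.1, 0.6]
opening: 0.0858
```

```bash
python3 -m pendant '[{"x":-2.5,"y":-3.2,"z":0,"turn":0},{"x":-2.5,"y":-3.2,"z":0,"turn":0},{"x":-2.5,"y":-3.2,"z":0,"turn":0},{"x":-2.5,"y":-3.2,"z":0,"turn":0},{"x":-2.5,"y":-3.2,"z":0,"turn":0}]'
python3 -m pendant '[{"x":-2.5,"y":-3.2,"z":0,"turn":0},{"x":-2.5,"y":-3.2,"z":0,"turn":0},{"x":-2.5,"y":-3.2,"z":0,"turn":0},{"x":-2.5,"y":-3.2,"z":0,"turn":0},{"x":-2.5,"y":-3.2,"z":0,"turn":0}]'
python3 -m pendant '[{"x":-2.5,"y":-3.2,"z":0,"turn":0},{"x":-2.5,"y":-3.2,"z":0,"turn":0},{"x":-1,"y":-2.5,"z":0,"turn":0},{"x":0,"y":-2,"z":0,"turn":0},{"x":0,"y":0,"z":0,"turn":0}]'
python3 - <<'E'
from cell import env
import cv2,numpy as np
s=env.get_state();print(s['time'],s['tcp_pos'])
d=env.snapshot('wrist');cv2.imwrite("pics/w1.png",d['pixels'][:,:,::-1]);np.savez("w1.npz",tcp=s['tcp_pos'],rot=s['ee_rot'],**d)
E
```

```text
time: 0.98
tcp_pos: [0.3541, 0.3511, 0.2313]
ee_rot: [[-1.0, -0.0, -0.0], [-0.0, 1.0, 0.0], [0.0, 0.0, -1.0]]
contact_force: [1.9, 0.0, 0.0]
opening: 0.0857
time: 1.4
tcp_pos: [0.4791, 0.1911, 0.2314]
ee_rot: [[-1.0, -0.0, 0.0], [-0.0, 1.0, 0.0], [-0.0, 0.0, -1.0]]
contact_force: [0.4, 0.6, 0.3]
opening: 0.0852
time: 1.82
tcp_pos: [0.5389, 0.0783, 0.2311]
ee_rot: [[-1.0, 0.007, -0.0], [0.007, 1.0, -0.002], [0.0, -0.002, -1.0]]
contact_force: [-0.2, -0.3, 0.4]
opening: 0.0853
1.8167 [0.53889062 0.07834625 0.23111928]
```

View pics/w1.png

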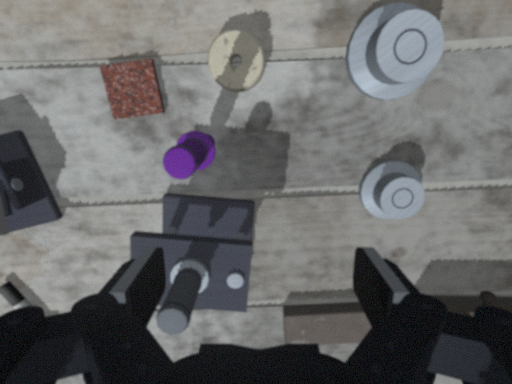

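The wrist view shows the probe's top face at (173,320), the flange at (189,276) and the small anvil's ring at (402,198).

```bash
cat >> h.py <<'E'
def wristcam(d):
    M=d['mount'];G=np.eye(4);G[:3,:3]=d['rot'];G[:3,3]=d['tcp'];W=G@M
    d['R']=W[:3,:3].T;d['t']=-d['R']@W[:3,3];return d
E
python3 - <<'E'
from h import *
d=wristcam(load('w1'));C=cloud(d)
for n,u,v,z in(('top',173,320,.175),('flange',189,276,.115),('cap',235,281,.114),('anvil',402,198,.04),('purple',180,162,.15)):
    print(n,atz(d,u,v,z),C[v,u])
E
```

```text
top [0.62109677 0.01523621 0.175     ] [0.62261574 0.01460158 0.17304023]
flange [0.62086995 0.01402285 0.115     ] [0.6126668  0.01752035 0.12881894]
cap [0.62695086 0.05566769 0.114     ] [0.62710808 0.05564441 0.1137443 ]
anvil [0.57092073 0.233448   0.04      ] [0.57140034 0.23416673 0.03845051]
purple [0.50925408 0.02268016 0.15      ] [0.50952643 0.02230707 0.14853114]
```

Probe at (0.621, 0.014), agreeing across all three cameras. Moving over it and down.

```bash
python3 -m pendant '[{"x":-2.8,"y":-2.2,"z":0,"turn":0},{"x":-2.8,"y":-2.2,"z":0,"turn":0},{"x":-2.6,"y":-2.0,"z":0,"turn":0},{"x":0,"y":0,"z":0,"turn":0},{"x":0,"y":0,"z":0,"turn":0}]'
```

```text
time: 2.28
tcp_pos: [0.6207, 0.0197, 0.2303]
ee_rot: [[-1.0, 0.001, -0.001], [0.001, 1.0, -0.001], [0.001, -0.001, -1.0]]
contact_force: [-0.7, 1.5, -0.0]
opening: 0.0855
```

```bash
python3 -m pendant '[{"x":0,"y":-0.5,"z":0,"turn":0},{"x":0,"y":0,"z":2.5,"turn":0},{"x":0,"y":0,"z":3,"turn":0},{"x":0,"y":0,"z":3,"turn":0},{"x":0,"y":0,"z":2,"turn":0}]'
python3 -m pendant '[{"x":0,"y":0,"z":0,"turn":0},{"x":0,"y":0,"z":0,"turn":0},{"x":0,"y":0,"z":0,"turn":0},{"x":0,"y":0,"z":0,"turn":0},{"x":0,"y":0,"z":0,"turn":0}]' 0.3 30
```

```text
time: 2.7
tcp_pos: [0.6185, 0.0168, 0.1239]
ee_rot: [[-1.0, -0.002, -0.002], [-0.002, 1.0, 0.001], [0.002, 0.001, -1.0]]
contact_force: [-0.2, -0.9, 0.4]
opening: 0.0855
time: 3.12
tcp_pos: [0.6211, 0.0152, 0.1281]
ee_rot: [[-1.0, -0.0, 0.003], [-0.0, 1.0, 0.001], [-0.003, 0.001, -1.0]]
contact_force: [-0.1, 0.1, -0.6]
opening: 0.0302
```

```bash
python3 -m pendant '[{"x":0,"y":-0.1,"z":0.1,"turn":0},{"x":0,"y":0,"z":0,"turn":0},{"x":0,"y":0,"z":0,"turn":0},{"x":0,"y":0,"z":0,"turn":0},{"x":0,"y":0,"z":0,"turn":0}]' 1 50
```

```text
time: 3.53
tcp_pos: [0.6212, 0.0146, 0.1275]
ee_rot: [[-1.0, -0.001, 0.003], [-0.001, 1.0, 0.002], [-0.003, 0.002, -1.0]]
contact_force: [-3.6, 1.9, 11.3]
opening: 0.0231
```

```bash
python3 -m pendant '[{"x":0,"y":0,"z":-0.5,"turn":0},{"x":0,"y":0,"z":-1.5,"turn":0},{"x":0,"y":0,"z":-2.5,"turn":0},{"x":0,"y":0,"z":-3,"turn":0},{"x":0,"y":0,"z":-3,"turn":0}]'
python3 -m pendant '[{"x":0,"y":0,"z":-2.5,"turn":0},{"x":0,"y":0,"z":-1,"turn":0},{"x":0,"y":0,"z":0,"turn":0},{"x":0,"y":0,"z":0,"turn":0},{"x":0,"y":0,"z":0,"turn":0}]'
python3 - <<'E'
from cell import env
import cv2,numpy as np
s=env.get_state();print(s['time'],s['tcp_pos'])
for n in('side','wrist'):
    d=env.snapshot(n);cv2.imwrite(f"pics/{n}2.png",d['pixels'][:,:,::-1]);np.savez(n+"2.npz",tcp=s['tcp_pos'],rot=s['ee_rot'],**d)
a=cv2.imread('pics/side2.png')[60:260,150:350];b=cv2.imread('pics/wrist2.png')
cv2.imwrite('pics/m2.png',np.hstack([cv2.resize(a,(384,384),interpolation=cv2.INTER_CUBIC),cv2.resize(b,(416,312)) if 0 else b[:, 80:480]]))
E
```

```text
time: 3.95
tcp_pos: [0.6198, 0.0137, 0.2315]
ee_rot: [[-1.0, 0.0, -0.001], [0.0, 1.0, -0.0], [0.001, -0.0, -1.0]]
contact_force: [0.2, -0.4, -1.9]
opening: 0.0227
time: 4.37
tcp_pos: [0.6195, 0.014, 0.2632]
ee_rot: [[-1.0, -0.0, -0.003], [-0.0, 1.0, -0.0], [0.003, -0.0, -1.0]]
contact_force: [-0.3, -0.2, -1.6]
opening: 0.0232
4.3667 [0.61953011 0.01401102 0.26324593]
```

View pics/m2.png

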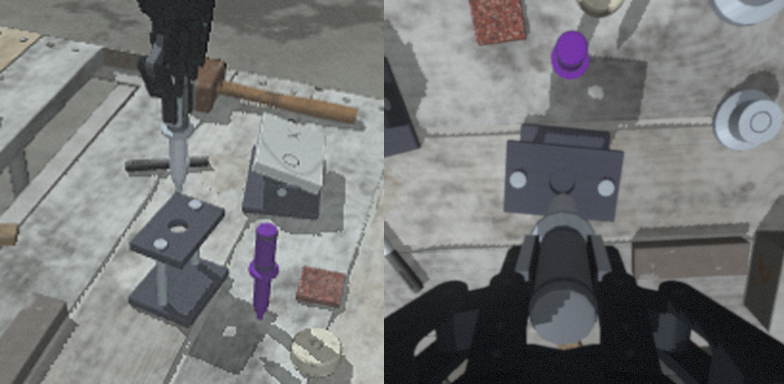

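The probe is held upright and clear of the stand. Next, the anvil; the touch is expected at TCP z ≈ 0.1415 and half-way at ≈ 0.1355.

```bash
python3 -m pendant '[{"x":0.7,"y":3.1,"z":0,"turn":0},{"x":0.7,"y":3.1,"z":0,"turn":0},{"x":0.7,"y":3.1,"z":0,"turn":0},{"x":0.7,"y":3.1,"z":0,"turn":0},{"x":0.7,"y":3.1,"z":0,"turn":0}]'
python3 -m pendant '[{"x":0.7,"y":3.1,"z":0,"turn":0},{"x":0.7,"y":3.1,"z":0,"turn":0},{"x":0,"y":0,"z":3,"turn":0},{"x":0,"y":0,"z":2,"turn":0},{"x":0,"y":0,"z":1,"turn":0}]'
python3 -m pendant '[{"x":0,"y":0,"z":1,"turn":0},{"x":0,"y":0,"z":0,"turn":0},{"x":0,"y":0,"z":0,"turn":0},{"x":0,"y":0,"z":0,"turn":0},{"x":0,"y":0,"z":0,"turn":0}]'
```

```text
time: 4.88
tcp_pos: [0.5844, 0.1703, 0.2641]
ee_rot: [[-1.0, 0.0, -0.001], [0.0, 1.0, -0.001], [0.001, -0.001, -1.0]]
contact_force: [1.1, 1.0, -0.9]
opening: 0.0231
time: 5.3
tcp_pos: [0.5695, 0.231, 0.2013]
ee_rot: [[-1.0, -0.001, -0.005], [-0.001, 1.0, -0.003], [0.005, -0.003, -1.0]]
contact_force: [0.0, -0.7, -1.3]
opening: 0.0229
time: 5.72
tcp_pos: [0.572, 0.2309, 0.1966]
ee_rot: [[-1.0, 0.0, 0.002], [0.0, 1.0, 0.001], [-0.002, 0.001, -1.0]]
contact_force: [-0.4, -0.3, -1.9]
opening: 0.0228
```

```bash
python3 -m pendant '[{"x":0.1,"y":0.2,"z":2,"turn":0},{"x":0,"y":0,"z":2,"turn":0},{"x":0,"y":0,"z":0.8,"turn":0},{"x":0,"y":0,"z":0,"turn":0},{"x":0,"y":0,"z":0,"turn":0}]'
python3 - <<'E'
from cell import env
import cv2,numpy as np
s=env.get_state();print(s['time'],s['tcp_pos'],s['contact_force'])
o=[]
for n,(u,v) in(('side',(180,200)),('top',(100,130))):
    d=env.snapshot(n);o.append(cv2.resize(d['pixels'][v:v+100,u:u+100,::-1],(400,400),interpolation=cv2.INTER_CUBIC))
cv2.imwrite('pics/m3.png',np.hstack(o))
E
```

```text
time: 6.13
tcp_pos: [0.5706, 0.2329, 0.148]
ee_rot: [[-1.0, 0.0, 0.0], [0.0, 1.0, 0.0], [-0.0, 0.0, -1.0]]
contact_force: [0.4, -0.1, -1.2]
opening: 0.0231
6.1333 [0.57058949 0.2329038  0.14802885] [ 0.36245259 -0.0649733  -1.17098997]
```

View pics/m3.png

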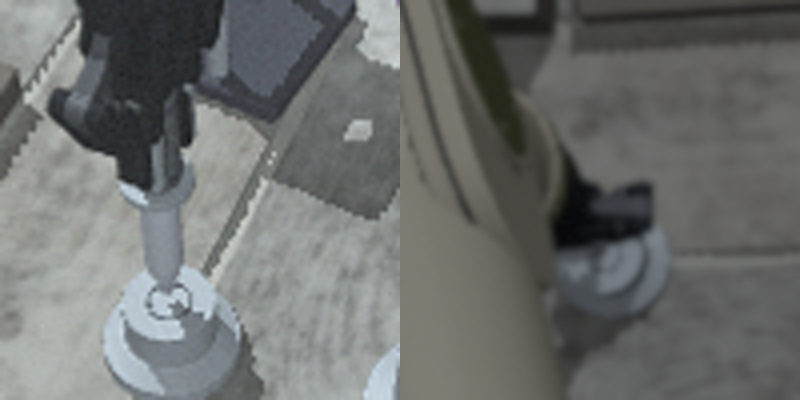

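The side view shows the tip just above the middle of the small anvil's ring. Pressing gently.

```bash
python3 -m pendant '[{"x":0,"y":0,"z":0.3,"turn":0},{"x":0,"y":0,"z":0.3,"turn":0},{"x":0,"y":0,"z":0.2,"turn":0},{"x":0,"y":0,"z":0,"turn":0},{"x":0,"y":0,"z":0,"turn":0}]'
```

```text
time: 6.65
tcp_pos: [0.5705, 0.2331, 0.1395]
ee_rot: [[-1.0, -0.0, 0.001], [-0.0, 1.0, 0.0], [-0.001, 0.0, -1.0]]
contact_force: [1.1, -0.7, 0.2]
opening: 0.023
```

```bash
python3 -m pendant '[{"x":0,"y":0,"z":0.2,"turn":0},{"x":0,"y":0,"z":0.2,"turn":0},{"x":0,"y":0,"z":0,"turn":0},{"x":0,"y":0,"z":0,"turn":0},{"x":0,"y":0,"z":0,"turn":0}]'
python3 - <<'E'
from cell import env
import cv2,numpy as np
s=env.get_state();print(s['time'],s['tcp_pos'],s['contact_force'])
d=env.snapshot('side');u,v=180,200;cv2.imwrite('pics/m4.png',cv2.resize(d['pixels'][v:v+100,u:u+100,::-1],(600,600),interpolation=cv2.INTER_CUBIC))
E
```

```text
time: 7.07
tcp_pos: [0.5705, 0.2331, 0.1355]
ee_rot: [[-1.0, -0.0, 0.0], [-0.0, 1.0, 0.0], [-0.0, 0.0, -1.0]]
contact_force: [0.7, 0.3, 1.6]
opening: 0.0228
7.0667 [0.57045773 0.23309436 0.13551273] [0.71276399 0.27625847 1.55987884]
```

View pics/m4.png

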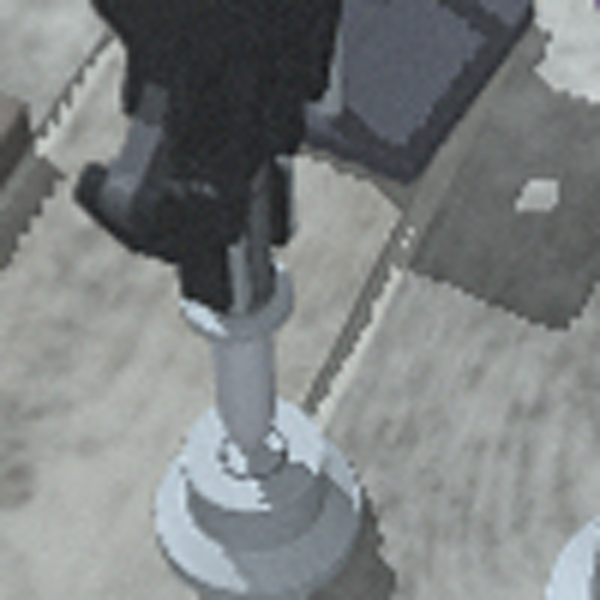

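A force rise of about 3 N puts the tip 5–6 mm in, sitting in the ring. I'll pause there and average the force, then lift.

```bash
python3 -m pendant '[{"x":0,"y":0,"z":0.03,"turn":0},{"x":0,"y":0,"z":0,"turn":0},{"x":0,"y":0,"z":0,"turn":0},{"x":0,"y":0,"z":0,"turn":0},{"x":0,"y":0,"z":0,"turn":0}]'
python3 -m pendant '[{"x":0,"y":0,"z":0,"turn":0},{"x":0,"y":0,"z":0,"turn":0},{"x":0,"y":0,"z":0,"turn":0},{"x":0,"y":0,"z":0,"turn":0},{"x":0,"y":0,"z":0,"turn":0}]'
python3 -m pendant '[{"x":0,"y":0,"z":-0.5,"turn":0},{"x":0,"y":0,"z":-1.5,"turn":0},{"x":0,"y":0,"z":-2.5,"turn":0},{"x":0,"y":0,"z":-3,"turn":0},{"x":0,"y":0,"z":-3,"turn":0}]'
```

```text
time: 7.53
tcp_pos: [0.5704, 0.233, 0.1351]
ee_rot: [[-1.0, -0.0, 0.0], [-0.0, 1.0, 0.0], [-0.0, 0.0, -1.0]]
contact_force: [1.7, 0.7, 3.0]
opening: 0.0226
time: 7.95
tcp_pos: [0.5703, 0.233, 0.135]
ee_rot: [[-1.0, -0.0, 0.0], [-0.0, 1.0, 0.0], [-0.0, 0.0, -1.0]]
contact_force: [0.4, 0.4, 1.7]
opening: 0.0228
time: 8.37
tcp_pos: [0.5693, 0.2323, 0.2404]
ee_rot: [[-1.0, 0.0, -0.003], [0.0, 1.0, -0.002], [0.003, -0.002, -1.0]]
contact_force: [-0.3, 0.3, -1.0]
opening: 0.0227
```

The anvil reference is done. Now to the +x side of the stand plate to pivot the probe.

```bash
python3 -m pendant '[{"x":-2.4,"y":-3,"z":0,"turn":0},{"x":-2.4,"y":-3,"z":0,"turn":0},{"x":-2.4,"y":-3,"z":0,"turn":0},{"x":-2.4,"y":-3,"z":0,"turn":0},{"x":-2.4,"y":-3,"z":0,"turn":0}]'
python3 -m pendant '[{"x":0,"y":-3.5,"z":0,"turn":0},{"x":0,"y":-3.4,"z":0,"turn":0},{"x":0,"y":0,"z":0,"turn":0},{"x":0,"y":0,"z":0,"turn":0},{"x":0,"y":0,"z":0,"turn":0}]'
```

```text
time: 8.78
tcp_pos: [0.6905, 0.0813, 0.2396]
ee_rot: [[-1.0, -0.0, -0.002], [-0.0, 1.0, -0.0], [0.002, -0.0, -1.0]]
contact_force: [0.5, 0.6, -1.8]
opening: 0.023
time: 9.2
tcp_pos: [0.6898, 0.0144, 0.2396]
ee_rot: [[-1.0, 0.0, -0.002], [0.0, 1.0, 0.001], [0.002, 0.001, -1.0]]
contact_force: [0.6, 0.2, -1.0]
opening: 0.0231
```

Down 7 cm beside the plate and lighten the grip, then look.

```bash
python3 -m pendant '[{"x":0,"y":0,"z":2,"turn":0},{"x":0,"y":0,"z":2.5,"turn":0},{"x":0,"y":0,"z":2.5,"turn":0},{"x":0,"y":0,"z":0,"turn":0},{"x":0,"y":0,"z":0,"turn":0}]' 1 25
python3 - <<'E'
from cell import env
import cv2,numpy as np
s=env.get_state();print(s['time'],s['tcp_pos'],s['contact_force'])
d=env.snapshot('side');np.savez('side5.npz',tcp=s['tcp_pos'],**d);u,v=190,90;a=cv2.resize(d['pixels'][v:v+120,u:u+100,::-1],None,fx=5,fy=5,interpolation=cv2.INTER_CUBIC)
cv2.imwrite('pics/m5.png',a)
E
```

```text
time: 9.62
tcp_pos: [0.6893, 0.0158, 0.169]
ee_rot: [[-1.0, -0.002, -0.003], [-0.002, 1.0, 0.0], [0.003, 0.0, -1.0]]
contact_force: [0.9, 0.2, -0.8]
opening: 0.0229
9.6167 [0.6893476  0.01577732 0.16903894] [ 0.93664375  0.15929278 -0.82941963]
```

View pics/m5.png

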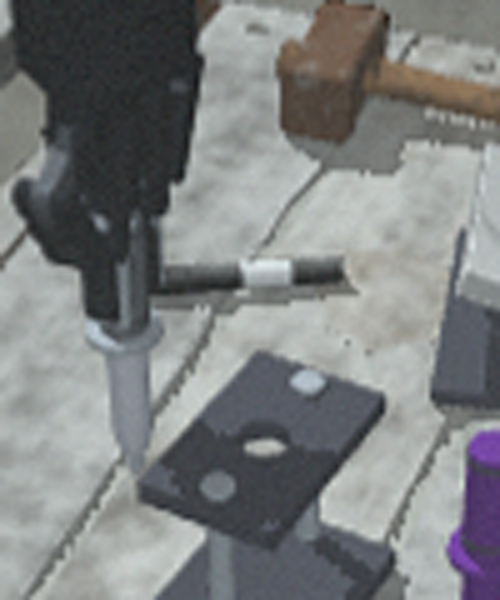

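The probe stands clear to the left (+x) of the plate's edge. Pushing towards −x now.

```bash
python3 -m pendant '[{"x":1.0,"y":0,"z":0,"turn":0},{"x":1.0,"y":0,"z":0,"turn":0},{"x":1,"y":0,"z":0,"turn":0},{"x":0.8,"y":0,"z":0,"turn":0},{"x":0,"y":0,"z":0,"turn":0}]'
python3 -m pendant '[{"x":0.4,"y":0,"z":0,"turn":0},{"x":0.4,"y":0,"z":0,"turn":0},{"x":0.3,"y":0,"z":0,"turn":0},{"x":0,"y":0,"z":0,"turn":0},{"x":0,"y":0,"z":0,"turn":0}]'
python3 - <<'E'
from cell import env
import cv2,numpy as np
s=env.get_state();print(s['time'],s['tcp_pos'],s['contact_force'])
d=env.snapshot('side');np.savez('side6.npz',tcp=s['tcp_pos'],**d);u,v=190,90;a=cv2.resize(d['pixels'][v:v+120,u:u+100,::-1],None,fx=5,fy=5,interpolation=cv2.INTER_CUBIC)
cv2.imwrite('pics/m6.png',a)
E
```

```text
time: 10.08
tcp_pos: [0.6531, 0.0143, 0.1729]
ee_rot: [[-1.0, -0.0, 0.005], [-0.0, 1.0, 0.001], [-0.005, 0.001, -1.0]]
contact_force: [3.2, -0.4, 1.1]
opening: 0.0229
time: 10.5
tcp_pos: [0.6426, 0.0142, 0.1715]
ee_rot: [[-1.0, -0.0, 0.003], [-0.0, 1.0, 0.0], [-0.003, 0.0, -1.0]]
contact_force: [4.1, 0.8, 3.2]
opening: 0.0227
10.5 [0.64257088 0.01421629 0.17154834] [4.11257387 0.82548542 3.20466621]
```

View pics/m6.png

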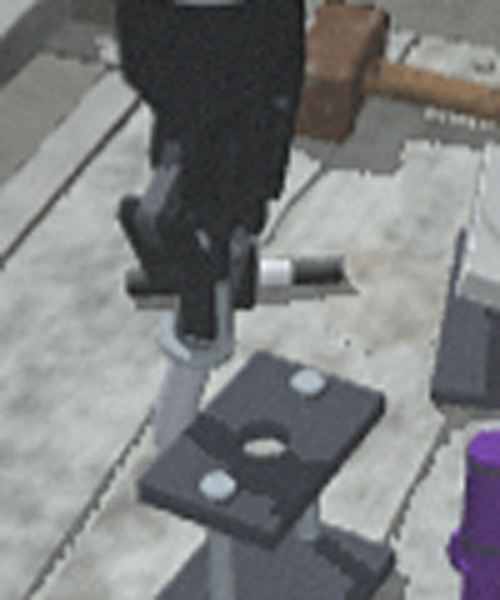

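The probe is pivoting in the grip. A little more, then back off and measure.

```bash
python3 -m pendant '[{"x":0.3,"y":0,"z":0,"turn":0},{"x":0.1,"y":0,"z":0,"turn":0},{"x":0,"y":0,"z":0,"turn":0},{"x":-2,"y":0,"z":0,"turn":0},{"x":-3,"y":0,"z":0,"turn":0}]'
python3 -m pendant '[{"x":-1,"y":0,"z":-1,"turn":0},{"x":0,"y":0,"z":-3,"turn":0},{"x":0,"y":0,"z":-3,"turn":0},{"x":0,"y":0,"z":0,"turn":0},{"x":0,"y":0,"z":0,"turn":0}]' 1 60
python3 - <<'E'
from cell import env
import cv2,numpy as np
s=env.get_state();print(s['time'],s['tcp_pos'],s['contact_force'])
d=env.snapshot('side');np.savez('side7.npz',tcp=s['tcp_pos'],rot=s['ee_rot'],**d);u,v=160,60;a=cv2.resize(d['pixels'][v:v+120,u:u+100,::-1],None,fx=5,fy=5,interpolation=cv2.INTER_CUBIC)
cv2.imwrite('pics/m7.png',a)
s=env.get_state()
d=env.snapshot('wrist');np.savez('wrist7.npz',tcp=s['tcp_pos'],rot=s['ee_rot'],**d);cv2.imwrite('pics/w7.png',d['pixels'][:,:,::-1])
E
```

```text
time: 10.97
tcp_pos: [0.686, 0.0141, 0.1703]
ee_rot: [[-1.0, -0.0, -0.003], [-0.0, 1.0, 0.001], [0.003, 0.001, -1.0]]
contact_force: [0.2, -0.2, -1.1]
opening: 0.0227
time: 11.38
tcp_pos: [0.6975, 0.0137, 0.2413]
ee_rot: [[-1.0, 0.0, 0.001], [0.0, 1.0, 0.0], [-0.001, 0.0, -1.0]]
contact_force: [-0.1, 0.6, -2.6]
opening: 0.0229
11.3833 [0.69752001 0.01371088 0.24129288] [-0.13528051  0.62240221 -2.61602234]
```

View pics/m7.png

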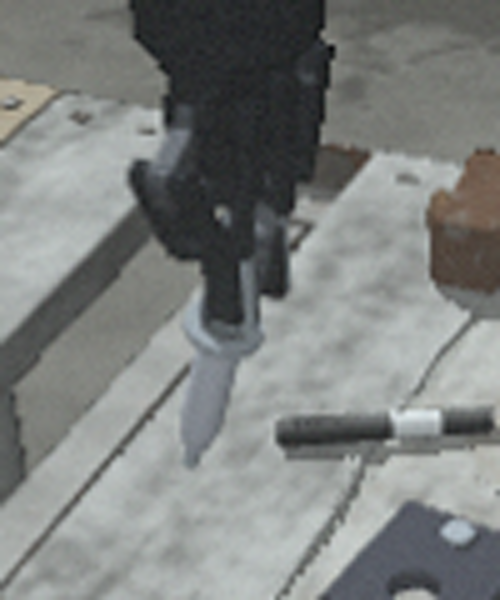

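View pics/w7.png

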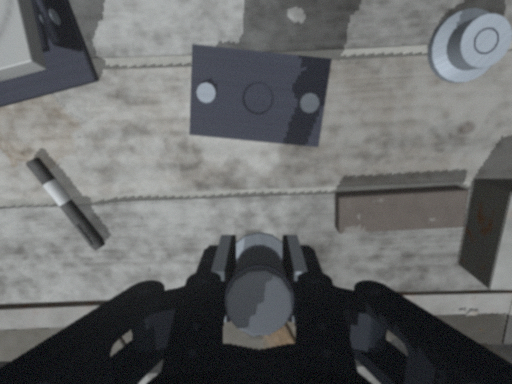

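The side view shows the tilted probe with its tip end at crop (192,464). I'll fit the angle by projecting the model, using the earlier upright picture to calibrate out the camera offset.

```bash
python3 - <<'E'
from h import *
np.set_printoptions(precision=2,suppress=True)
S=load('side7');T=load('side5')
def axis(tcp,th,ds): 
    P=tcp+np.array([0,0,.0187]);n=np.array([-np.sin(th),0,np.cos(th)]);return [P+n*d for d in ds]
L=.0362
o=proj(T,axis(T['tcp'],0,[-L,-L-.084]));print('upright pred crop5',((o-[190,90])+.5)*5-.5)
for th in(.2,.25,.28,.3,.32,.34,.36,.4,.44):
    p=proj(S,axis(S['tcp'],th,[-L,-L-.05,-L-.084]));print(th,(((p-[160,60])+.5)*5-.5).ravel())
# depth-based: barrel points
d=wristcam(load('wrist7'))
C=cloud(S);m=(S['depth']>0)
P=S['tcp']
sel=m&(abs(C[...,0]-P[0])<.09)&(abs(C[...,1]-P[1])<.04)&(C[...,2]>.14)&(C[...,2]<.225)
X=C[sel];print(len(X))
for a in np.arange(.14,.225,.006):
    q=X[(X[:,2]>=a)&(X[:,2]<a+.006)]
    if len(q):print(round(a+.003,3),len(q),q.mean(0)*1000,(q[:,0].max()-q[:,0].min())*1000)
E
```

```text
upright pred crop5 [[126.23 330.42]
 [136.41 468.06]]
0.2 [237.31 336.58 225.56 422.5  218.11 477.28]
0.25 [233.67 334.91 217.24 418.64 206.8  471.98]
0.28 [231.5  333.84 212.28 416.15 200.07 468.58]
0.3 [230.06 333.1  208.99 414.43 195.61 466.22]
0.32 [228.63 332.33 205.72 412.65 191.17 463.8 ]
0.34 [227.2  331.53 202.46 410.82 186.75 461.3 ]
0.36 [225.78 330.72 199.22 408.94 182.35 458.74]
0.4 [222.98 329.01 192.8  405.03 173.63 453.41]
0.44 [220.2  327.21 186.46 400.91 165.02 447.82]
180
0.143 1 [736.    16.53 145.79] 0.0
0.149 4 [731.93  18.28 150.41] 4.373767371440684
0.155 6 [732.17  17.11 154.58] 3.612393791516011
0.161 5 [727.03  20.29 162.57] 8.4399586653382
0.167 10 [727.11  20.83 166.89] 14.70977171121779
0.173 14 [723.85  20.94 172.81] 15.609433440572307
0.179 19 [723.85  22.23 179.15] 17.243118806171132
0.185 18 [721.19  20.62 184.69] 21.516459090358154
0.191 19 [719.92  22.62 191.52] 17.11725003415021
0.197 19 [717.6   21.5  197.29] 20.479892395062983
0.203 19 [715.78  21.89 203.27] 16.315390255835283
0.209 21 [713.91  20.9  209.07] 18.369303079600385
0.215 12 [714.16  22.89 215.07] 14.269741659785229
0.221 11 [703.46  23.6  221.52] 25.84430058181908
0.227 2 [701.14  25.32 224.62] 4.800151682733955
```

Tilt is about 0.32 rad by projection (0.31 from depth), against the slab's 0.319. Now I'll turn −14.6° and go to a standoff above the ring.

```bash
python3 -m pendant '[{"x":0,"y":0,"z":0,"turn":-5},{"x":0,"y":0,"z":0,"turn":-5},{"x":0,"y":0,"z":0,"turn":-4.6},{"x":2.5,"y":-2,"z":0,"turn":0},{"x":2.5,"y":-2,"z":0,"turn":0}]'
python3 -m pendant '[{"x":2.9,"y":-2.2,"z":0,"turn":0},{"x":2.9,"y":-2.2,"z":0,"turn":0},{"x":2.9,"y":-2.2,"z":0,"turn":0},{"x":2.9,"y":-2.2,"z":0,"turn":0},{"x":2.9,"y":-2.2,"z":0,"turn":0}]'
python3 -m pendant '[{"x":2.9,"y":-2.2,"z":0,"turn":0},{"x":2.9,"y":-2.2,"z":0,"turn":0},{"x":0,"y":0,"z":0,"turn":0},{"x":0,"y":0,"z":0,"turn":0},{"x":0,"y":0,"z":0,"turn":0}]'
python3 - <<'E'
from cell import env
import cv2,numpy as np
s=env.get_state();print(s['time'],s['tcp_pos'],s['ee_rot'],s['contact_force'])
o=[]
for n in('side','wrist','top'):
    s=env.get_state();d=env.snapshot(n);np.savez(n+'8.npz',tcp=s['tcp_pos'],rot=s['ee_rot'],**d);cv2.imwrite(f'pics/{n}8.png',d['pixels'][:,:,::-1])
a=cv2.imread('pics/side8.png')[60:200,230:370];cv2.imwrite('pics/m8.png',cv2.resize(a,None,fx=4,fy=4,interpolation=cv2.INTER_CUBIC))
E
```

```text
time: 11.9
tcp_pos: [0.6578, -0.0357, 0.2372]
ee_rot: [[-0.967, -0.256, -0.004], [-0.256, 0.967, 0.0], [0.004, 0.002, -1.0]]
contact_force: [1.0, -1.0, -1.2]
opening: 0.0228
time: 12.32
tcp_pos: [0.5441, -0.1811, 0.2384]
ee_rot: [[-0.968, -0.252, -0.003], [-0.252, 0.968, 0.001], [0.003, 0.002, -1.0]]
contact_force: [1.2, -0.2, -1.7]
opening: 0.0225
time: 12.73
tcp_pos: [0.5011, -0.2367, 0.2389]
ee_rot: [[-0.968, -0.252, -0.002], [-0.252, 0.968, 0.001], [0.001, 0.002, -1.0]]
contact_force: [1.1, 1.0, -1.8]
opening: 0.0229
12.7333 [ 0.50105499 -0.23669746  0.23894151] [[-0.96760901 -0.25244721 -0.0017887 ]
 [-0.25244945  0.96760939  0.00115999]
 [ 0.00143792  0.00157397 -0.99999773]] [ 1.09127956  0.97553188 -1.82742424]
```

View pics/m8.png

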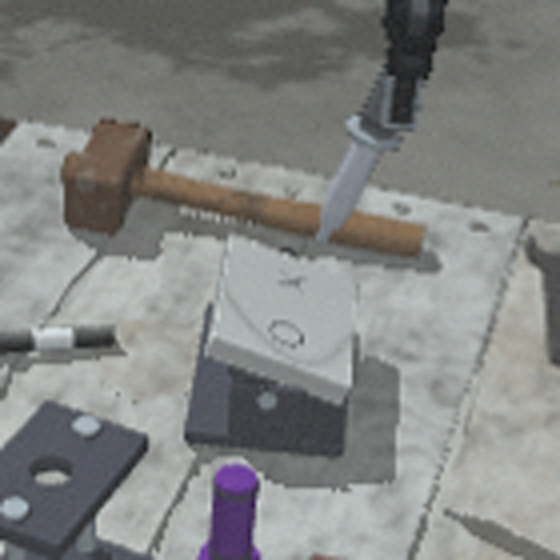

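View pics/wrist8.png

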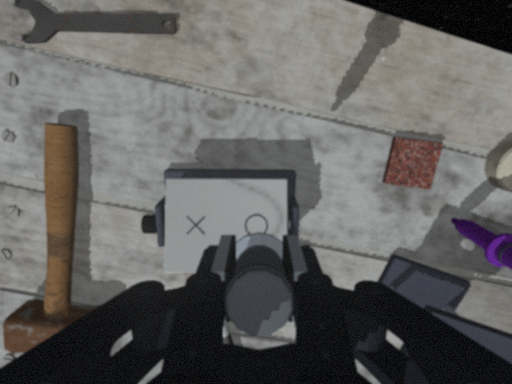

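View pics/top8.png

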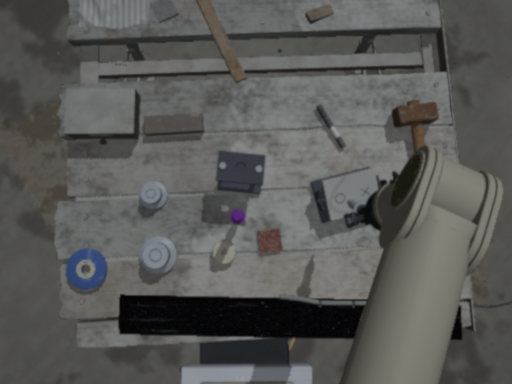

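The wrist view shows ring centre (256,225) and cross (196,226), and the tip is on the ring side. The side crop shows the tip at (324,240) and the ring at (287,334). Refining the ring and tip positions.

```bash
python3 - <<'E'
from h import *
np.set_printoptions(precision=4,suppress=True)
w=wristcam(load('wrist8'));S=load('side8')
n=np.array([-.3040,-.0786,.9494]);n/=np.linalg.norm(n)
print('wrist ring',atz(w,256,225,.0677),'cross',atz(w,196,226,.0677))
CC=cloud(w);print('depth',CC[225,256])
su=cr(287,334,4,230,60);print('side ring',atz(S,*su,.0677))
tip=S['tcp']+[0,0,.0187]-.1202*n
p=proj(S,[tip,S['tcp']+[0,0,.0187]-.0362*n]);print('pred tip, flange crop',(p-[230,60]+.5)*4-.5)
for th in(.25,.28,.32,.36):
    m=np.array([-.968*np.sin(th),-.25*np.sin(th),np.cos(th)]);print(th,(proj(S,S['tcp']+[0,0,.0187]-.1202*m)-[230,60]+.5)*4-.5)
# wrist plane fit
m=(w['depth']>0);mm=np.zeros(m.shape,bool);mm[182:230,172:284]=1
X=CC[m&mm]
for _ in range(5):
    A=np.c_[X[:,:2],np.ones(len(X))];c=np.linalg.lstsq(A,X[:,2],rcond=None)[0];r=X[:,2]-A@c;X=X[abs(r)<.004]
q=np.array([-c[0],-c[1],1]);q/=np.linalg.norm(q);print('wrist normal',q,np.arccos(q[2]),r.std(),'z at ring',c@[.553,-.2245,1])
for R in([.5535,-.2248,.0678],):
    print('TCP half-way',np.array(R)+n*.1142-[0,0,.0187])
E
```

```text
wrist ring [ 0.5551 -0.2251  0.0677] cross [ 0.5722 -0.286   0.0677]
depth [ 0.5558 -0.225   0.066 ]
side ring [ 0.5524 -0.2227  0.0677]
pred tip, flange crop [[320.537  240.5779]
 [375.6795 134.2175]]
0.25 [[332.5444 244.7039]]
0.28 [[327.3221 243.0044]]
0.32 [[320.4505 240.5323]]
0.36 [[313.6914 237.8272]]
wrist normal [-0.3071 -0.0776  0.9485] 0.3223261687053475 0.0007818912582270923 z at ring 0.06580376091327253
TCP half-way [ 0.5188 -0.2338  0.1575]
```

```bash
python3 -m pendant '[{"x":-0.5,"y":-0.1,"z":2,"turn":0},{"x":-0.5,"y":-0.1,"z":2.5,"turn":0},{"x":-0.3,"y":0,"z":2,"turn":0},{"x":0,"y":0,"z":0,"turn":0},{"x":0,"y":0,"z":0,"turn":0}]'
python3 - <<'E'
from cell import env
import cv2,numpy as np
s=env.get_state();print(s['time'],s['tcp_pos'],s['contact_force'])
d=env.snapshot('side');np.savez('side9.npz',tcp=s['tcp_pos'],**d);a=d['pixels'][85:185,250:370,::-1];cv2.imwrite('pics/m9.png',cv2.resize(a,None,fx=6,fy=6,interpolation=cv2.INTER_CUBIC))
E
```

```text
time: 13.3
tcp_pos: [0.5143, -0.2353, 0.1743]
ee_rot: [[-0.967, -0.253, -0.003], [-0.253, 0.967, 0.0], [0.002, 0.001, -1.0]]
contact_force: [-0.4, -0.2, -1.4]
opening: 0.0226
13.3 [ 0.51431901 -0.23530886  0.17430331] [-0.37840803 -0.24001771 -1.37979737]
```

View pics/m9.png

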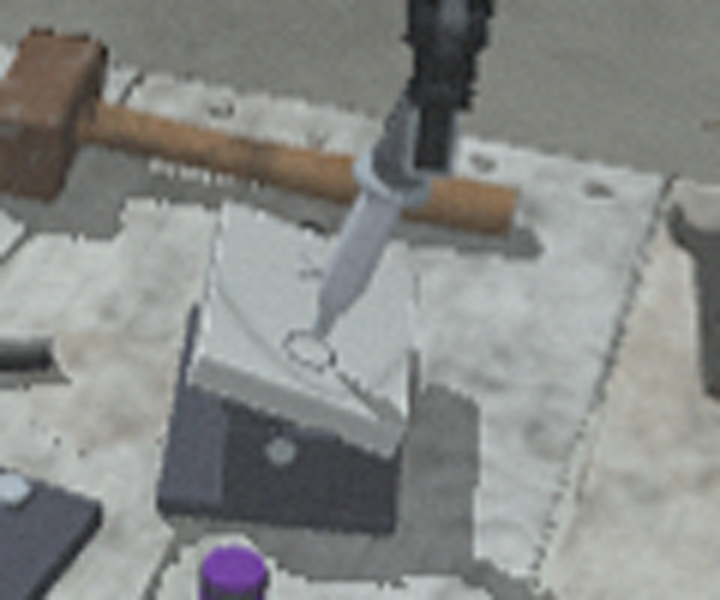

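The tip sits about 12 mm off, lined up with the ring. Approaching along the face normal.

```bash
python3 -m pendant '[{"x":-0.16,"y":0,"z":0.48,"turn":0},{"x":-0.13,"y":0,"z":0.38,"turn":0},{"x":-0.09,"y":0,"z":0.28,"turn":0},{"x":0,"y":0,"z":0,"turn":0},{"x":0,"y":0,"z":0,"turn":0}]'
python3 - <<'E'
from cell import env
import cv2,numpy as np
s=env.get_state();print(s['time'],s['tcp_pos'],s['contact_force'])
d=env.snapshot('side');np.savez('side10.npz',tcp=s['tcp_pos'],**d);a=d['pixels'][100:170,270:350,::-1];cv2.imwrite('pics/m10.png',cv2.resize(a,None,fx=8,fy=8,interpolation=cv2.INTER_CUBIC))
E
```

```text
time: 13.77
tcp_pos: [0.5182, -0.2353, 0.1637]
ee_rot: [[-0.968, -0.252, 0.0], [-0.252, 0.968, 0.0], [-0.0, 0.0, -1.0]]
contact_force: [-0.0, 0.0, -1.3]
opening: 0.0227
13.7667 [ 0.51822067 -0.23526572  0.16371515] [-0.01968502  0.01357514 -1.29893867]
```

View pics/m10.png

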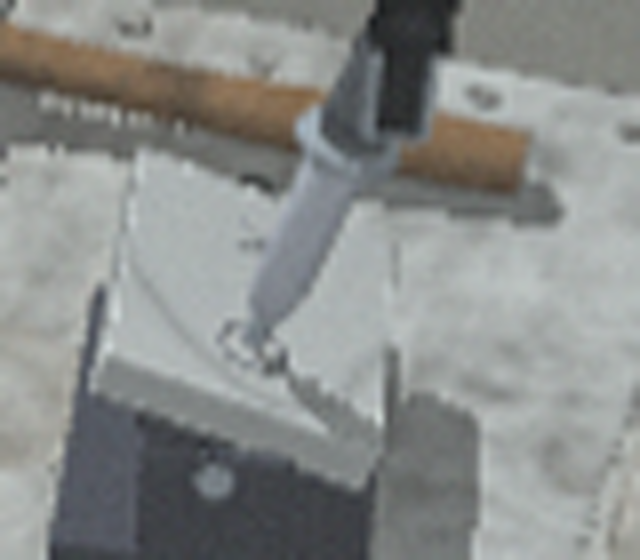

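The tip is within about 2 mm of the ring's middle and has nearly touched. Continuing along the normal.

```bash
python3 -m pendant '[{"x":-0.06,"y":0.05,"z":0.19,"turn":0},{"x":-0.06,"y":0,"z":0.19,"turn":0},{"x":0,"y":0,"z":0,"turn":0},{"x":0,"y":0,"z":0,"turn":0},{"x":0,"y":0,"z":0,"turn":0}]'
```

```text
time: 14.23
tcp_pos: [0.5192, -0.2347, 0.16]
ee_rot: [[-0.968, -0.252, 0.0], [-0.252, 0.968, -0.0], [-0.0, -0.0, -1.0]]
contact_force: [-0.3, -1.8, 0.8]
opening: 0.0229
```

```bash
python3 -m pendant '[{"x":-0.05,"y":0,"z":0.14,"turn":0},{"x":-0.04,"y":0,"z":0.12,"turn":0},{"x":0,"y":0,"z":0,"turn":0},{"x":0,"y":0,"z":0,"turn":0},{"x":0,"y":0,"z":0,"turn":0}]'
python3 -m pendant '[{"x":0,"y":0,"z":0,"turn":0},{"x":0,"y":0,"z":0,"turn":0},{"x":0,"y":0,"z":0,"turn":0},{"x":0,"y":0,"z":0,"turn":0},{"x":0,"y":0,"z":0,"turn":0}]'
python3 - <<'E'
from cell import env
import cv2,numpy as np
f=[];
for i in range(6):
    s=env.get_state();f.append(s['contact_force']);d=env.snapshot('side')
print(s['time'],s['tcp_pos'],np.mean(f,0),np.std(f,0))
np.savez('side11.npz',tcp=s['tcp_pos'],**d);a=d['pixels'][100:170,270:350,::-1];cv2.imwrite('pics/m11.png',cv2.resize(a,None,fx=8,fy=8,interpolation=cv2.INTER_CUBIC))
s=env.get_state();d=env.snapshot('wrist');cv2.imwrite('pics/w11.png',d['pixels'][:,:,::-1])
E
```

```text
time: 14.65
tcp_pos: [0.5201, -0.2344, 0.1572]
ee_rot: [[-0.968, -0.252, 0.0], [-0.252, 0.968, -0.0], [-0.0, -0.0, -1.0]]
contact_force: [-1.8, -1.7, 1.0]
opening: 0.0228
time: 15.07
tcp_pos: [0.5201, -0.2343, 0.1572]
ee_rot: [[-0.968, -0.252, 0.0], [-0.252, 0.968, -0.0], [-0.0, -0.0, -1.0]]
contact_force: [0.0, -2.5, 2.3]
opening: 0.0226
15.3167 [ 0.5200911  -0.23428549  0.15719441] [-0.42399912 -2.17327832  1.9865114 ] [0.39133888 0.33093987 0.40441514]
```

View pics/m11.png

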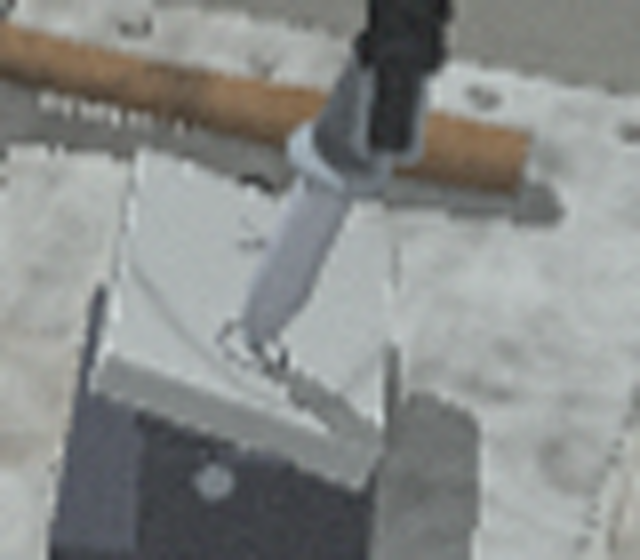

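View pics/w11.png

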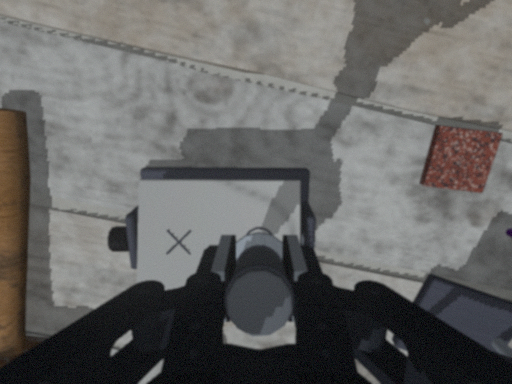

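The axial force rise is about 3.5 N, so roughly 6 mm in, with the tip about 2 mm from the ring's middle. I'll relieve the small sideways load (−2 N in y) and check the alignment once more.

```bash
python3 -m pendant '[{"x":0,"y":-0.05,"z":0,"turn":0},{"x":0,"y":0,"z":0,"turn":0},{"x":0,"y":0,"z":0,"turn":0},{"x":0,"y":0,"z":0,"turn":0},{"x":0,"y":0,"z":0,"turn":0}]'
python3 - <<'E'
from cell import env
from h import *
np.set_printoptions(precision=3,suppress=True)
f=[]
for i in range(6):
    s=env.get_state();f.append(s['contact_force']);d=env.snapshot('side')
print(s['time'],s['tcp_pos'],np.mean(f,0),abs(s['joint_vel']).max())
n=np.array([-.304,-.0786,.9494]);P=s['tcp_pos']+[0,0,.0187]
for L in(0.0362,.09,.1142):print(L,(proj(d,P-L*n)-[270,100]+.5)*8-.5)
print('tip est',P-.1142*n)
# silhouettes: barrel depth points
C=cloud(d);q=C-P;a=q@-n;r=np.linalg.norm(q+a[...,None]*n,axis=-1)
m=(d['depth']>0)&(a>.045)&(a<.095)&(r<.018);X=q[m];c=X.mean(0);v=np.linalg.svd(X-c,full_matrices=False)[2][0];v*=np.sign(v[2]);print(m.sum(),v,np.arccos(abs(v@n)))
E
```

```text
time: 15.83
tcp_pos: [0.5202, -0.2345, 0.1571]
ee_rot: [[-0.968, -0.252, -0.0], [-0.252, 0.968, 0.0], [0.0, 0.0, -1.0]]
contact_force: [-1.0, -1.1, 1.9]
opening: 0.0225
16.0833 [ 0.52  -0.235  0.157] [-1.052 -1.212  2.231] 0.002303191773355505
0.0362 [[343.989 164.32 ]]
0.09 [[278.445 289.153]]
0.1142 [[250.289 342.75 ]]
tip est [ 0.555 -0.226  0.067]
122 [-0.27  -0.064  0.961] 0.03915915086672169
```

Everything is within limits: angle to the normal ≈ 0.04 rad, tip ≈ 2 mm from the middle, about 6–7 mm in, arm still. Handing in.

```bash
python3 -c "
from cell import env
print(env.sign_off());print(env.get_state()['time'])"
```

```text
the job is handed in; nothing more can be done
None
the job is handed in; nothing more can be done
```

I handed the job in at about 16 s with the gripper holding the probe on the stone slab inside the ring; no verdict came back.

**What I did:**
- I took the grey probe from the stand and touched it upright on the middle of the smaller anvil. I held it there for about 1 s, roughly 6 mm in, with a force rise of about 3 N.
- The moves cannot tilt the tool, so I pivoted the probe in a light grip by pushing its barrel against the edge of the stand plate. I then tightened the grip to 60 N, turned to face the slab and pressed along its normal inside the ring.

**Last checks:**

| Check | Reading | Limit |
|---|---|---|
| Tip from ring's middle | about 2 mm | 10 mm |
| Probe axis to face normal | about 0.04 rad (barrel depth); under 0.02 rad (picture projection before contact) | 0.15 rad |
| Axial force | 3.5–3.8 N | 0.5–12 N |
| Tip pushed in | about 6–7 mm, inferred from force; geometry says about 6 mm | 3–9 mm |
| Arm | still | probe below 0.02 m/s |

**Disagreements and gaps:**
- The cameras differ by up to about 5 mm on the ring's y position, so I used a middle value.
- About 1–1.5 N of sideways load remained at the tip, after I had eased it from about 2 N.
- I saw no contact with the loose things, but I did not re-measure their positions at the end.

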